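# Unclip the condiment tray from the cutlery box and hold it level

### The arm

A 6-joint arm with a two-finger parallel gripper is mounted at the origin on a cart in front of the work surface, level with it; the furniture and walls round the work are solid. World frame = base frame: x ahead of the robot, y to its left, z up, the work surface at z = 0. Lengths are in m, angles in rad, forces in N, time in s.
With the tool pointing down it reaches from about 0.375 to 0.975 m from the base axis. Payload 3.8 kg.
Tool frame: the origin (TCP) lies at the very end of the fingers, on their centre line; the grasp point (between the pads) lies 19 mm behind it; z points along the fingers, y is the line along which they close (so a half turn about z gives the same grasp; the last joint's range is limited). The gripper opens to 85 mm and grips with 20 to 120 N. Pads are 22 mm wide; open, the fingers measure 114 mm over their backs; the gripper's body (76 mm by 85 mm) begins 54 mm behind the grasp point. The pads swing forward as they close: fully open they stand 13 mm farther back than shut.
Start: joints at [-1.379, 0.264, 1.604, -0, 1.274, -0.037], TCP at [0.153, -0.657, 0.231] pointing down, gripper open.
Joint ranges: [-2.63, 2.63], [-0.94, 2.18], [0.31, 2.57], [-1.31, 4.45], [0, 2.66], [-2.55, 2.55]. Speed limits (rad/s): [2.57, 2.57, 3.14, 3.14, 3.14, 3.14].

### API

Orientations are given as a rotation vector (axis times angle).
In Python, from workcell import * gives the robot as it stands.
- The arm moves only by the shell command python3 -m crank 'ROWS' [OPENING] [FORCE]. ROWS is JSON, a list that holds one entry, the list of rows, each a list of 6 numbers: the shift along the tool's x, y, z in cm, then the turn, a rotation vector about the tool's x, y, z in rad. In form: [[[dx, dy, dz, ax, ay, az], ...]]. A call has 1 to 8 rows; each row shifts and turns the commanded pose from where the row before left it, along the tool's axes as they then stand; what a row does not reach is not made up. A row lasts 1/12 s, in which the tool goes at most 41.7 mm and 7.16 degrees, less where a joint would pass 70% of its speed; a pose out of reach is approached as far as the arm can. A call with a gripper value outside its range is refused whole. OPENING is the finger opening in cm, from 0 to 8.54, set as the call begins (- or left out, the last holds). The fingers move at their own pace and stop on an object; FORCE is the grip in N (left out, the last holds). Time passes only in rows, so rows that do not move let the fingers close. It gives the time, the measured TCP pose, the force, the opening and the grip force at its end, in the units of the state.
- read_state(): the state, without advancing time (a new reading comes with each control period).
- read_camera(name): name is "scene" or "top" or "wrist"; returns the picture (400x640x3 uint8, blue, green, red); there is no depth.
- camera_model(name): a dict with "camera_matrix" (3x3 intrinsics, pixels), "R" (3x3) and "t" (3): a world point X has camera coordinates R X + t. Camera axes: x right, y down, z forward; pixel columns grow to the right and rows downward; lengths in m; the calibration is good to about 2 mm. A picture is of the moment at which its call begins: read the wrist's pose just before it. camera_model takes no time and is no camera call; for the wrist camera it gives the pose at the moment of the call.
- finish_job(): hands the job in; it is judged then, once.
The state is a dict: "time": time; "q": joint angles; "joint_vel": joint speeds; "joint_torque": joint torques, N m; "tool_pos": TCP position; "tcp_rot": TCP orientation; "wrist_force": force on the tool from outside, world axes, zero at the start; "torque": the same for the moment, N m; "width": opening from 0.0 (shut) to 1.0 (fully open); "grip_force": force on a finger pad.
Only numpy, scipy, OpenCV 4.12 (cv2) and the standard library are available. Lean on these libraries where they do the work, as an engineer would, in place of code of your own. Each camera call takes 0.05 s, during which the arm holds its last target. There are 200 camera calls.

### The job

I want to refill the forks: take the condiment tray by its handle, pull it straight up out of the two sprung catches of the cutlery box, and carry it level, with its jars and carton standing in it, to one side until the box is fully open from above (tray and box centres a good 20 cm apart). The box stays standing where it is, not dragged along, and nothing else on the worktop is shifted. Finish holding the tray in the air by its handle, level and still, its floor well over 10 cm above the worktop: do not put it down or let go.

Things in the scene. Friction and masses are not known exactly. Their poses are not given: they have to be found in the camera images.
- condiment_tray: pale tray clicked onto the cutlery box: 205 (x) x 130 (y) mm, walls 32 mm high, low dividers, steel bow handle over its long middle line. Origin: middle of its floor's underside, which rests on the box rim 55 mm over the box's origin, axes parallel; z up. A lip goes 6 mm lower, inside the rim, with 2 mm play. About 0.36 kg, 0.6 kg with its load
- handle_grip (a point): middle of the black grip of the tray's bow handle, 150 mm over the tray's origin (205 mm over the worktop at the start). The grip is a straight bar 110 mm long (tray's x), 16 mm thick (tray's y), 22 mm high; 25 mm free all round it but for the bow at its ends; the jars' tops end 30 mm under its lower edge. Axes as the tray's
- cutlery_box: open steel box under the tray, full of forks: 205 (x) x 130 (y) x 55 mm high, 2.2 to 2.8 kg, loose on the worktop. Origin: middle of its underside, z up. A sprung catch at either short end makes it 230 mm long. Heavy enough to stay put while the tray is pulled off it straight up and level, without a jerk
- catch_a (a joint): lean of the sprung steel tongue at the box's -x end (rad): 0 upright, grows outward. Its round nose grips over a bead on the tray's end wall, 67 mm over the worktop. Both catches together let go at 9 to 15 N of pull beyond the weight of tray and load, within the first 8 mm up; then the tray is free
- catch_b (a joint): the same tongue at the box's +x end (rad): 0 upright, grows outward
- green_cap_jar: spice jar with a green cap, 46 mm across, 106 mm high, 0.08 to 0.15 kg, standing loose in one of the tray's compartments (which one varies). Origin: centre of its underside, z up
- dark_cap_jar: spice jar with a dark brown cap, 44 mm across, 105 mm high, 0.08 to 0.15 kg, standing loose in one of the tray's compartments (which one varies). Origin: centre of its underside, z up
- straw_carton: small plain white carton, 75 x 28 x 55 mm high, about 0.05 kg, standing loose in one of the tray's compartments (which one varies). Origin: centre of its underside, z up
- upright_cup: bystander: white melamine cup standing upright, 74 mm across, 64 mm high. Origin: centre of its underside
- upturned_cup: bystander: white melamine cup standing upside down, 74 mm across, 64 mm high. Origin: centre of its underside
- wind_up_timer: bystander: white wind-up kitchen timer with a red dial, 62 mm across, 44 mm high, in front of the right corner of the tall fixed cup steriliser (its front 0.57 m ahead of the robot, door handle 0.54 m; from y = 0.40 to y = -0.11; 0.66 m high): what is carried past it must stay on the robot's side of it. Origin: centre of its underside
- tape_roll: bystander: roll of brown packing tape lying flat, 96 mm across, 48 mm high. Origin: centre of its underside
- soup_box: bystander: brown soup carton standing upright, 31 x 100 x 123 mm. Origin: centre of its underside
- sauce_bottle: bystander: bottle of dark red sauce with a green cap, 47 x 80 x 208 mm. Origin: centre of its underside
Mind the look-alikes: they are no part of the job. Leave any pink look-alike of the green_cap_jar alone.

How it is judged:
By the outcome, as a careful person would: the job done as asked, in the order asked, and still so for the second after the job is handed in, while the arm keeps its last pose, push and grip.
It also fails if it takes over 48 s, if anything falls off the work surface, if the arm or the gripper's body presses on something with over 40 N, if the wrist force passes 120 N, or if a joint passes its speed limit or range.

## Working session

There is one attempt and no reset: what is moved stays moved. The work goes in short steps, Python scripts to look and compute and a shell command to move; the robot and the scene stay as the last step left them, time stands still between calls to the robot, and variables do not carry over. Pictures are saved under pics/ and viewed, at most 10 in all, crops included, and the job is handed in when it is done.

```bash
mkdir -p pics
python3 - <<'E'
from workcell import *
import cv2
s=read_state();print(s)
for n in("scene","top"):
    cv2.imwrite(f"pics/{n}0.png",read_camera(n)); m=camera_model(n);print(n,m)
E
```

```text
{'time': 0.0, 'q': array([-1.37890570e+00,  2.64800877e-01,  1.60536027e+00, -5.57335684e-06,
        1.27370795e+00, -3.69001648e-02]), 'joint_vel': array([-7.46862267e-04, -1.62048784e-03,  2.88878144e-05, -7.77253232e-04,
        6.78612159e-05, -1.42622165e-04]), 'joint_torque': array([ 2.06096003e-03, -5.15115523e+01, -3.67311645e+01,  1.40962070e-04,
        1.29536324e-02,  1.32784945e-05]), 'tool_pos': array([ 0.1529474 , -0.65669645,  0.22993729]), 'tcp_rot': array([-3.11880447e+00, -3.58343940e-01,  2.84969155e-04]), 'wrist_force': array([-0.16042823,  0.22912177,  0.12339787]), 'torque': array([ 0.05196321, -0.01357988,  0.0023304 ]), 'grip_force': 0.0, 'width': 0.9973185026051666}
scene {'camera_matrix': array([[520.21831281,   0.        , 314.82799241],
       [  0.        , 520.21831281, 198.85566298],
       [  0.        ,   0.        ,   1.        ]]), 'R': array([[-0.75046718, -0.660901  , -0.0029806 ],
       [-0.43321571,  0.49532155, -0.75298122],
       [ 0.4991224 , -0.56379644, -0.65803526]]), 't': array([0.52549829, 0.32697872, 1.66821626])}
top {'camera_matrix': array([[386.9456866 ,   0.        , 318.46920154],
       [  0.        , 386.9456866 , 201.08584466],
       [  0.        ,   0.        ,   1.        ]]), 'R': array([[-0.03747605, -0.99929579, -0.00186059],
       [-0.9780033 ,  0.03705972, -0.20527085],
       [ 0.20519525, -0.00587308, -0.97870344]]), 't': array([0.11866078, 0.63411096, 1.26558771])}
```

View pics/scene0.png

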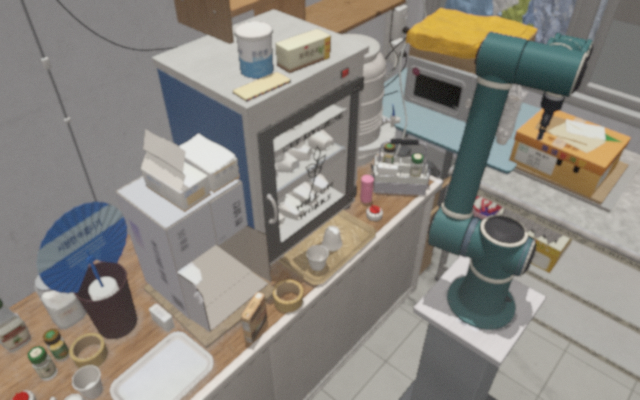

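View pics/top0.png

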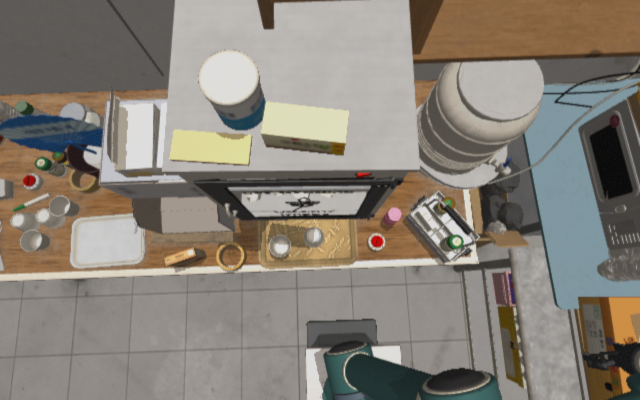

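Candidates for the tray: the pale tray with a black bow grip at top (442,225) / scene (405,165). Look-alikes are the white empty tray at top (108,242), the brown wicker tray at (308,242), and the pink jar at (392,217). The description fits the first, so I'll check it in a close crop.

Run:
```python
import cv2,numpy as np
a=cv2.imread("pics/scene0.png")[120:220,340:450]; b=cv2.imread("pics/top0.png")[180:275,370:490]
a=cv2.resize(a,(440,400),interpolation=cv2.INTER_CUBIC);b=cv2.resize(b,(480,380),interpolation=cv2.INTER_CUBIC)
a=cv2.resize(a,(352,320)); b=cv2.resize(b,(404,320))
cv2.imwrite("pics/crop0.png",np.hstack([a,b]))
```

```text
(no output)
```

View pics/crop0.png

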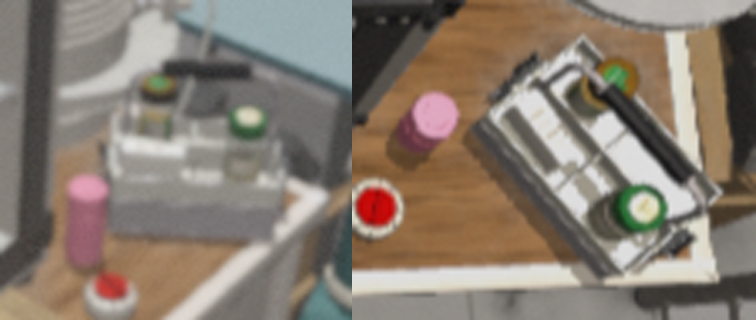

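The crop shows the tray with its black bow grip, at about top (447,206)–(471,234) and scene (392,141)–(418,142). The green jar and the dark-capped jar stand in it, the pink jar is beside it, and the timer has the red dial. Next I'll mask the grip and triangulate it.

```bash
cat > h.py <<'E'
from workcell import *
import cv2,numpy as np
from scipy.spatial.transform import Rotation as Ro
def ray(m,px):
    K,R,t=m["camera_matrix"],m["R"],m["t"]
    d=R.T@np.linalg.solve(K,[px[0],px[1],1]); return -R.T@t,d
def plane(m,px,z):
    o,d=ray(m,px); return o+d*(z-o[2])/d[2]
def tri(m1,p1,m2,p2):
    o1,d1=ray(m1,p1);o2,d2=ray(m2,p2)
    s=np.linalg.lstsq(np.c_[d1,-d2],o2-o1,rcond=None)[0]
    a,b=o1+s[0]*d1,o2+s[1]*d2; return (a+b)/2,np.linalg.norm(a-b)
def blob(img,mask_fn,box,z=1):
    x0,y0,x1,y1=box; m=mask_fn(img[y0:y1,x0:x1].astype(int)).astype(np.uint8)
    n,l,st,c=cv2.connectedComponentsWithStats(m); i=1+np.argmax(st[1:,4])
    ys,xs=np.nonzero(l==i); return np.c_[xs+x0,ys+y0].astype(float)
E
python3 - <<'E'
from h import *
dark=lambda a:a.max(2)<60
P={}
for n,box in(("top",(438,196,482,244)),("scene",(384,132,426,152))):
    im=cv2.imread(f"pics/{n}0.png"); p=blob(im,dark,box); m=camera_model(n)
    c=p.mean(0);u=np.linalg.svd(p-c,full_matrices=False)[2][0];t=(p-c)@u
    if u[0]<0:u=-u;t=-t
    e=[c+u*t.min(),c+u*t.max()];P[n]=c
    w=[plane(m,q,.21) for q in e]; d=w[1]-w[0]
    print(n,len(p),c,e,"ends",w,"mid",plane(m,c,.21 if n=="top" else .205),np.linalg.norm(d),np.degrees(np.arctan2(d[1],d[0])))
print(tri(camera_model("top"),P["top"],camera_model("scene"),P["scene"]))
m=camera_model("top");im=cv2.imread("pics/top0.png")
for nm,f,box,z in(("timer",lambda a:(a[...,2]>150)&(a[...,1]<70),(362,228,390,256),.044),("pink",lambda a:(a[...,2]>150)&(a[...,1]<150)&(a[...,0]>100),(380,200,405,230),.1)):
    p=blob(im,f,box);print(nm,len(p),plane(m,p.mean(0),z))
for q in((478,190),(480,262)):print("edge",plane(m,q,0))
E
```

```text
top 186 [456.98387097 219.38709677] [array([441.68393956, 203.38949829]), array([469.04618265, 231.99944215])] ends [array([ 0.58647943, -0.28030499,  0.21      ]), array([ 0.49582729, -0.35347457,  0.21      ])] mid [ 0.53544432 -0.32149781  0.21      ] 0.11649719676359299 -141.0913767952705
scene 65 [404.73846154 141.86153846] [array([391.98549037, 141.40793796]), array([416.02621294, 142.2630237 ])] ends [array([ 0.56322977, -0.28831465,  0.21      ]), array([ 0.49149001, -0.34347585,  0.21      ])] mid [ 0.52874945 -0.32396508  0.205     ] 0.09049503550808653 -142.44307133551413
(array([ 0.53397528, -0.326507  ,  0.20137305]), np.float64(0.006593079629662246))
timer 96 [ 0.49586302 -0.09919247  0.044     ]
pink 43 [ 0.57787687 -0.15563436  0.1       ]
edge [ 0.67112739 -0.4865667   0.        ]
edge [ 0.41307326 -0.46198161  0.        ]
```

```bash
cat >> h.py <<'E'
def plan(target,ang):
    s=read_state();R=Ro.from_rotvec(s["tcp_rot"]).as_matrix()
    x=np.arctan2(R[1,0],R[0,0]); d=(ang-x+np.pi/2)%np.pi-np.pi/2
    print("t",round(s["time"],2),"pos",s["tool_pos"].round(4),"xang",round(np.degrees(x),2),"turn about tool z",round(-d,4),"tilt",R[:,2].round(4),"q",s["q"].round(2))
    print("shift tool cm",(R.T@(np.array(target)-s["tool_pos"])*100).round(2),"F",s["wrist_force"].round(2),"w",s["width"],s["grip_force"])
E
python3 -c "
from h import *
plan([.532,-.321,.33],np.radians(38.5))"
```

```text
t 0.1 pos [ 0.153  -0.6568  0.2301] xang 13.11 turn about tool z -0.4431 tilt [-4.e-04  2.e-03 -1.e+00] q [-1.38  0.26  1.61 -0.    1.27 -0.04]
shift tool cm [ 44.53 -24.12  -9.94] F [ 0.04 -0.42  0.06] w 1.003917037542491 0.0
```

```bash
python3 -m crank '[[[0,0,-3.4,0,0,0],[0,0,-3.3,0,0,0],[0,0,-3.3,0,0,0],[2.4,-1.3,0,0,0,0],[2.4,-1.3,0,0,0,0],[2.4,-1.3,0,0,0,0],[2.4,-1.3,0,0,0,0],[2.4,-1.3,0,0,0,0]]]' 8.54 && python3 -m crank '[[[2.4,-1.3,0,0,0,0],[2.4,-1.3,0,0,0,0],[2.4,-1.3,0,0,0,0],[2.4,-1.3,0,0,0,0],[2.4,-1.3,0,0,0,0],[2.4,-1.3,0,0,0,0],[2.4,-1.3,0,0,0,0],[2.4,-1.3,0,0,0,0]]]' && python3 -m crank '[[[2.4,-1.3,0,0,0,0],[2.4,-1.3,0,0,0,0],[2.4,-1.3,0,0,0,0],[0,0,0,0,0,-0.11],[0,0,0,0,0,-0.11],[0,0,0,0,0,-0.11],[0,0,0,0,0,-0.11],[0,0,0,0,0,0]]]' && python3 -m crank '[[[0,0,0,0,0,0],[0,0,0,0,0,0],[0,0,0,0,0,0]]]'
python3 - <<'E'
from h import *
plan([.532,-.321,.33],np.radians(38.5))
m=camera_model("wrist");im=read_camera("wrist");cv2.imwrite("pics/w1.png",im);np.savez("w1.npz",**m)
h=m["R"]@np.array([.532,-.321,.205])+m["t"];h=m["camera_matrix"]@h;print(h[:2]/h[2])
E
```

```text
time: 0.77
tool_pos: [0.2558, -0.5657, 0.3307]
tcp_rot: [-3.12, -0.358, 0.0]
wrist_force: [0.1, 0.1, 0.3]
width: 1.001
grip_force: 0.0
time: 1.43
tool_pos: [0.4193, -0.4208, 0.3307]
tcp_rot: [-3.12, -0.358, 0.001]
wrist_force: [-0.6, 0.1, 0.5]
width: 1.003
grip_force: 0.0
time: 2.1
tool_pos: [0.4798, -0.3674, 0.3306]
tcp_rot: [-2.965, -1.035, 0.001]
wrist_force: [-0.4, 0.7, 0.4]
width: 1.004
grip_force: 0.0
time: 2.35
tool_pos: [0.4798, -0.3677, 0.3311]
tcp_rot: [-2.968, -1.028, 0.0]
wrist_force: [-0.8, 0.1, -0.2]
width: 1.001
grip_force: 0.0
t 2.35 pos [ 0.4798 -0.3677  0.3311] xang 38.21 turn about tool z -0.0051 tilt [-3.e-04  3.e-04 -1.e+00] q [-0.7   0.09  1.63  0.    1.43  0.21]
shift tool cm [ 7.   -0.44  0.11] F [-0.76  0.06 -0.15] w 1.001127738251444 0.0
[318.16117729 118.49322168]
```

View pics/w1.png

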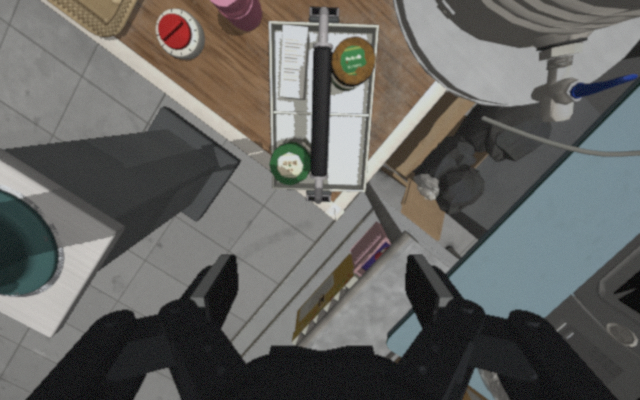

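The wrist view shows the grip from (322,46) to (319,175), clear of both jars, with the box straight below. The urn's foot is at (400,50), to the right. I'll refine the grip position by mask.

Run:
```python
from h import *
m=dict(np.load("w1.npz"));im=cv2.imread("pics/w1.png")
p=blob(im,lambda a:a.max(2)<55,(308,35,336,185));c=p.mean(0)
u=np.linalg.svd(p-c,full_matrices=False)[2][0];t=(p-c)@u;e=[c+u*t.min(),c+u*t.max()]
w=[plane(m,q,.213) for q in e];d=w[1]-w[0]
print(len(p),c,e,w,(w[0]+w[1])/2,np.linalg.norm(d[:2]),np.degrees(np.arctan2(d[1],d[0]))%180)
plan((w[0]+w[1])/2*[1,1,0]+[0,0,.33],np.arctan2(d[1],d[0]))
mt=camera_model("top")
for q in((462,187),(418,160),(425,120)):print(plane(mt,q,0),plane(mt,q,.3))
```

```text
1979 [320.195048   111.61748358] [array([323.02439971,  46.86997153]), array([317.41881585, 175.1493962 ])] [array([ 0.57861278, -0.2897416 ,  0.213     ]), array([ 0.49224666, -0.35125739,  0.213     ])] [ 0.53542972 -0.3204995   0.213     ] 0.10603442124025388 35.46104261757972
t 2.4 pos [ 0.4798 -0.3678  0.3312] xang 38.23 turn about tool z 0.0483 tilt [-2.e-04  2.e-04 -1.e+00] q [-0.7   0.09  1.63  0.    1.43  0.21]
shift tool cm [ 7.3  -0.27  0.12] F [ 0.44 -0.07  0.11] w 1.0040570441907162 0.0
[ 0.68451625 -0.42977996  0.        ] [ 0.61448092 -0.31313667  0.3       ]
[ 0.79304557 -0.27907154  0.        ] [ 0.69922769 -0.19545371  0.3       ]
[ 0.94958241 -0.31974398  0.        ] [ 0.82146186 -0.22721341  0.3       ]
```

```bash
python3 -m crank '[[[2.4,-0.1,0,0,0,0],[2.5,-0.1,0,0,0,0],[2.4,-0.07,0,0,0,0],[0,0,2,0,0,0.048],[0,0,2,0,0,0],[0,0,0,0,0,0],[0,0,0,0,0,0],[0,0,0,0,0,0]]]' 5.5
python3 - <<'E'
from h import *
plan([.5355,-.3205,.186],np.radians(35.5))
m=camera_model("wrist");im=read_camera("wrist");cv2.imwrite("pics/w2.png",im);np.savez("w2.npz",**m)
E
```

```text
time: 3.07
tool_pos: [0.5356, -0.3207, 0.2921]
tcp_rot: [2.991, 0.959, 0.001]
wrist_force: [-0.7, -0.3, 0.8]
width: 0.645
grip_force: 0.0
t 3.07 pos [ 0.5356 -0.3207  0.2921] xang 35.54 turn about tool z 0.0006 tilt [ 5.e-04 -3.e-04 -1.e+00] q [-0.58  0.14  1.64  0.    1.36  0.37]
shift tool cm [ 0.   -0.03 10.61] F [-0.67 -0.27  0.85] w 0.6447089562014505 0.0
```

View pics/w2.png

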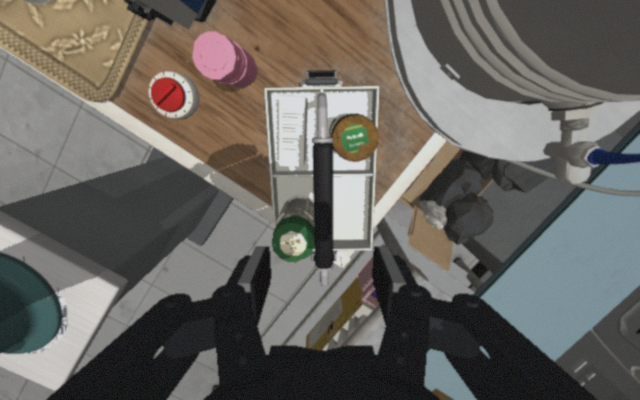

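The grip now stands upright in the wrist picture, from (322,140) to (324,266), centred between the fingertips. I'll do a quick numeric check and then descend.

Run:
```python
from h import *
m=dict(np.load("w2.npz"));im=cv2.imread("pics/w2.png")
p=blob(im,lambda a:a.max(2)<55,(308,135,340,275));c=p.mean(0)
u=np.linalg.svd(p-c,full_matrices=False)[2][0];t=(p-c)@u
w=[plane(m,c+u*k,.213) for k in(t.min(),t.max())];d=w[1]-w[0]
print(c,u,w,(w[0]+w[1])/2,np.linalg.norm(d[:2]),np.degrees(np.arctan2(d[1],d[0]))%180)
```

```text
[322.43875686 206.4309872 ] [0.00438172 0.9999904 ] [array([ 0.57789321, -0.28945371,  0.213     ]), array([ 0.49234044, -0.35112167,  0.213     ])] [ 0.53511683 -0.32028769  0.213     ] 0.1054619016943239 35.78473389084684
```

```bash
python3 -m crank '[[[0,0,2,0,0,0],[0,0,2,0,0,0],[0,0,2,0,0,0],[0,0,2,0,0,0],[0,0,1.5,0,0,0],[0,0,1.1,0,0,0],[0,0,0,0,0,0],[0,0,0,0,0,0]]]' && python3 -m crank '[[[0,0,0,0,0,0],[0,0,0,0,0,0],[0,0,0,0,0,0],[0,0,0,0,0,0],[0,0,0,0,0,0],[0,0,0,0,0,0],[0,0,0,0,0,0],[0,0,0,0,0,0]]]' 0 90 && python3 -c "
from h import *
plan([.5355,-.3205,.186],np.radians(35.5))"
```

```text
time: 3.78
tool_pos: [0.5357, -0.3207, 0.1859]
tcp_rot: [2.991, 0.959, 0.0]
wrist_force: [0.2, -0.4, 0.4]
width: 0.643
grip_force: 0.0
time: 4.45
tool_pos: [0.5368, -0.3215, 0.187]
tcp_rot: [2.988, 0.959, 0.004]
wrist_force: [2.5, -3.9, 6.0]
width: 0.168
grip_force: 89.3
t 4.45 pos [ 0.5368 -0.3215  0.187 ] xang 35.57 turn about tool z 0.0013 tilt [ 0.0033 -0.0027 -1.    ] q [-0.58  0.2   1.77 -0.    1.17  0.37]
shift tool cm [-0.04 -0.16  0.1 ] F [ 2.5  -3.88  6.05] w 0.16842465210303348 89.26857948303223
```

```bash
python3 -m crank '[[[0,0.07,-0.05,0,0,0],[0,0.08,-0.05,0,0,0],[0,0,-0.05,0,0,0],[0,0,-0.05,0,0,0],[0,0,0,0,0,0],[0,0,0,0,0,0]]]' && python3 -m crank '[[[0,0,-0.1,0,0,0],[0,0,-0.1,0,0,0],[0,0,-0.1,0,0,0],[0,0,0,0,0,0],[0,0,0,0,0,0]]]' && python3 -c "
from h import *
plan([.5355,-.3205,.186],np.radians(35.5));print(read_state()['torque'])"
```

```text
time: 4.95
tool_pos: [0.5367, -0.3215, 0.187]
tcp_rot: [2.991, 0.96, 0.001]
wrist_force: [4.3, -2.7, 0.5]
width: 0.172
grip_force: 88.8
time: 5.37
tool_pos: [0.5349, -0.3203, 0.1874]
tcp_rot: [-2.987, -0.958, 0.005]
wrist_force: [4.1, -0.6, -15.1]
width: 0.173
grip_force: 87.8
t 5.37 pos [ 0.5349 -0.3203  0.1874] xang 35.58 turn about tool z 0.0013 tilt [-0.004  0.003 -1.   ] q [-0.58  0.2   1.76  0.    1.18  0.37]
shift tool cm [0.04 0.05 0.14] F [  4.06  -0.55 -15.1 ] w 0.17319818872525328 87.84564971923828
[-0.34607558 -1.11072117  0.25230707]
```

```bash
for i in 1 ; do python3 -m crank '[[[0,0,-0.1,0,0,0],[0,0,-0.1,0,0,0],[0,0,-0.1,0,0,0],[0,0,0,0,0,0]]]' && python3 -m crank '[[[0,0,-0.1,0,0,0],[0,0,-0.1,0,0,0],[0,0,-0.1,0,0,0],[0,0,-0.1,0,0,0],[0,0,0,0,0,0]]]' ;done; python3 -c "
from h import *
plan([.5355,-.3205,.186],np.radians(35.5));print(read_state()['torque'])"
```

```text
time: 5.7
tool_pos: [0.5354, -0.3208, 0.1928]
tcp_rot: [-2.989, -0.958, 0.003]
wrist_force: [-0.2, 1.4, -10.4]
width: 0.169
grip_force: 89.5
time: 6.12
tool_pos: [0.5369, -0.3222, 0.1989]
tcp_rot: [2.989, 0.959, 0.002]
wrist_force: [0.5, -0.4, -6.5]
width: 0.172
grip_force: 90.1
t 6.12 pos [ 0.5369 -0.3222  0.1989] xang 35.56 turn about tool z 0.0011 tilt [ 0.0018 -0.0016 -1.    ] q [-0.58  0.19  1.75 -0.    1.2   0.37]
shift tool cm [-0.02 -0.22  1.29] F [ 0.53 -0.37 -6.48] w 0.17223878414928318 90.05809664726257
[ 0.00552268 -0.02003719  0.03396663]
```

The tray is free: the load is steady at 6.5 N. I'll lift it gently and then check the planned side position against the pictures.

```bash
python3 -m crank '[[[0,0,-0.3,0,0,0],[0,0,-0.6,0,0,0],[0,0,-0.9,0,0,0],[0,0,-1.2,0,0,0],[0,0,-1.2,0,0,0],[0,0,-1.2,0,0,0],[0,0,-1.2,0,0,0],[0,0,-1.2,0,0,0]]]' && python3 -m crank '[[[0,0,-1.2,0,0,0],[0,0,-1.2,0,0,0],[0,0,-1.2,0,0,0],[0,0,-0.9,0,0,0],[0,0,-0.6,0,0,0],[0,0,-0.3,0,0,0],[0,0,0,0,0,0],[0,0,0,0,0,0]]]'
python3 - <<'E'
from h import *
plan([.5355,-.3205,.35],np.radians(35.5))
a=np.radians(35.5);R=np.array([[np.cos(a),-np.sin(a)],[np.sin(a),np.cos(a)]])
c=np.array([.29,-.49]);out=[]
for n in("scene","top"):
    m=camera_model(n);im=read_camera(n)
    for z in(.19,.33):
        X=[np.r_[c+R@[sx*.103,sy*.065],z] for sx,sy in((1,1),(1,-1),(-1,-1),(-1,1))]
        p=np.array([(lambda h:h[:2]/h[2])(m["camera_matrix"]@(m["R"]@x+m["t"])) for x in X]).astype(int)
        cv2.polylines(im,[p],True,(0,0,255) if z<.2 else (255,0,0),1)
    out.append(im[80:330,260:640] if n=="scene" else im[100:350,260:640])
cv2.imwrite("pics/chk.png",cv2.resize(np.vstack(out),(456*1,600)))
E
```

```text
time: 6.78
tool_pos: [0.5366, -0.3217, 0.2773]
tcp_rot: [2.99, 0.959, 0.001]
wrist_force: [0.7, 0.7, -6.4]
width: 0.175
grip_force: 90.1
time: 7.45
tool_pos: [0.5362, -0.3215, 0.3288]
tcp_rot: [-2.991, -0.959, 0.001]
wrist_force: [0.3, -0.2, -6.7]
width: 0.177
grip_force: 90.0
t 7.45 pos [ 0.5362 -0.3215  0.3288] xang 35.57 turn about tool z 0.0012 tilt [-7.e-04  5.e-04 -1.e+00] q [-0.58  0.13  1.59 -0.    1.43  0.37]
shift tool cm [-0.   -0.12 -2.12] F [ 0.32 -0.21 -6.68] w 0.17650222910090552 90.02615690231323
```

View pics/chk.png

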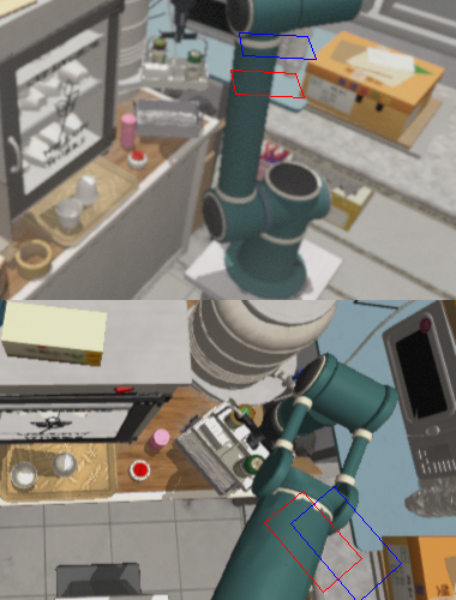

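The tray hangs level, with both jars in it (crop scene (150,60)–(195,70)). The box still stands at (165,115). The planned outline comes near the orange parcel, so I'll shorten the shift to 25.5 cm along tool −x.

```bash
python3 -m crank '[[[-0.3,0,0,0,0,0],[-0.6,0,0,0,0,0],[-0.9,0,0,0,0,0],[-1.2,0,0,0,0,0],[-1.5,0,0,0,0,0],[-1.5,0,0,0,0,0],[-1.5,0,0,0,0,0],[-1.5,0,0,0,0,0]]]' && python3 -m crank '[[[-1.5,0,0,0,0,0],[-1.5,0,0,0,0,0],[-1.5,0,0,0,0,0],[-1.5,0,0,0,0,0],[-1.5,0,0,0,0,0],[-1.5,0,0,0,0,0],[-1.5,0,0,0,0,0],[-1.5,0,0,0,0,0]]]' && python3 -m crank '[[[-1.5,0,0,0,0,0],[-1.2,0,0,0,0,0],[-0.9,0,0,0,0,0],[-0.6,0,0,0,0,0],[-0.3,0,0,0,0,0],[0,0,0,0,0,0],[0,0,0,0,0,0],[0,0,0,0,0,0]]]' && python3 -m crank '[[[0,0,0,0,0,0],[0,0,0,0,0,0],[0,0,0,0,0,0],[0,0,0,0,0,0],[0,0,0,0,0,0],[0,0,0,0,0,0],[0,0,0,0,0,0],[0,0,0,0,0,0]]]'
python3 - <<'E'
from h import *
plan([.5355,-.3205,.35],np.radians(35.5))
s=read_camera("scene")[80:280,320:600];w=read_camera("wrist")
cv2.imwrite("pics/end.png",np.hstack([cv2.resize(s,(420,300)),cv2.resize(w,(380,300))]))
E
```

```text
time: 8.22
tool_pos: [0.4614, -0.3751, 0.3295]
tcp_rot: [2.992, 0.958, -0.0]
wrist_force: [1.1, 0.5, -6.0]
width: 0.17
grip_force: 90.0
time: 8.88
tool_pos: [0.3641, -0.4446, 0.3294]
tcp_rot: [2.991, 0.959, 0.0]
wrist_force: [-0.4, -0.9, -6.6]
width: 0.17
grip_force: 90.0
time: 9.55
tool_pos: [0.3295, -0.4696, 0.3292]
tcp_rot: [-2.991, -0.96, -0.001]
wrist_force: [-0.3, -0.2, -6.2]
width: 0.169
grip_force: 90.0
time: 10.22
tool_pos: [0.3289, -0.4699, 0.3293]
tcp_rot: [-2.991, -0.959, -0.0]
wrist_force: [0.5, -0.8, -7.2]
width: 0.168
grip_force: 90.1
t 10.22 pos [ 0.3289 -0.4699  0.3293] xang 35.56 turn about tool z 0.0011 tilt [ 0.  0. -1.] q [-1.    0.03  1.7   0.    1.42 -0.05]
shift tool cm [25.49 -0.14 -2.07] F [ 0.54 -0.81 -7.16] w 0.16832778650067415 90.05493521690369
```

View pics/end.png

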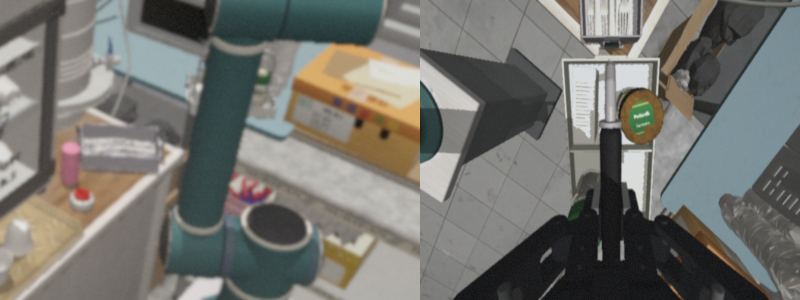

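The box is open with its forks visible (left half at (120,150), wrist view at (610,15)). The pink jar and the timer are where they were. The tray is held level, with the carton (585,100), the dark-capped jar (640,115) and the green jar (578,205) in it.

```bash
python3 -c "
from workcell import *
print(finish_job())"
```

```text
the job is handed in; nothing more can be done
None
```

I pulled the condiment tray straight up out of its catches and carried it 25 cm aside. It is held there level and still by its handle, its floor about 20 cm over the worktop and its jars and carton standing in it; the box stands open where it was, and the job is handed in.

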